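# Interleave and stack the next layer of ceramic tiles

## Task

Start the next layer in the tile tray: slide the loose top separator board off its bundle and in through the tray's open front, until it lies flat on the two tiles there and fully home against the back stop. Then take the two full-length tiles, the one on the balance pan and the one on the drying rack, and lay each flat on the board squarely above one of the tiles underneath. The tiles chip: set them down gently, never knock tile against tile, do not shift the lower layer or lean on the balance, and leave the half tile, beaker, weight and caliper where they are.

Things in the scene. Friction and masses are not known exactly. Their poses are not given: they have to be found in the camera images.
- tray: Fixed open-fronted aluminium tray; open front roughly to -y. Origin under its floor; +x from open front to back stop, z up. Floor 5 mm thick, from x = -70 mm (open edge) to the stop's inner face at x = +72. Stop and side walls: tops 31 mm above the bench, 3 mm thick; side walls' inner faces y = +-74, flared out 7 mm over 14 mm in front of the floor.
- tray_home (a point): A point in the tray: the centre of the board when it is home (tray x = +2, y = 0, z = 26 mm; 4 mm play to each side wall). Axes as the tray's. The board's top is then 29 mm above the bench, and tiles laid on it have their centres at z = 38 mm and tops at 47 mm.
- low_l_c (a point): Centre of one of the two white ceramic tiles already in the tray, 130 x 50 x 18 mm, long axis x along the tray's x; at about tray x = 0, y = +40 mm, lying loose on the tray's floor, top 23 mm above the bench. There is a 30 mm gap between the two. Stays put.
- low_r_c (a point): Centre of the other such tile in the tray, at about tray x = 0, y = -40 mm. Stays put.
- bundle: Fixed strapped bundle of separator boards, 140 x 140 x 24 mm high, standing on the bench in front of the tray's mouth; its near face is about 30 to 40 mm before the tray's floor edge. Origin: centre of its underside; its x points roughly to the tray. Its top (24 mm above the bench) is 1 mm higher than the tops of the tiles in the tray, so a board slides straight across.
- board_c (a point): Centre of the loose separator board lying askew on top of the bundle: stiff brown board, 140 x 140 x 6 mm, about 90 g, underside 24 mm above the bench at the start. x and y axes along its edges, x roughly towards the tray, z up. Too wide to grasp flat: it is pushed by its edges (light friction, below 1.5 N).
- tile_a_c (a point): Centre of the full-length white ceramic tile on the balance pan, 130 (x) x 50 (y) x 18 (z) mm, 0.3 to 0.55 kg, underside 75 mm above the bench. It is gripped across its 50 mm.
- tile_b_c (a point): Centre of the full-length white ceramic tile on the drying rack, same size as tile_a, underside 30 mm above the bench.
- half_tile_c (a point): Centre of a half-length tile (65 x 50 x 18 mm) lying beside tile_b on the drying rack, either side of it, centres about 110 mm apart. Bystander.
- balance: Fixed top-pan balance, 230 (x) x 180 (y) mm, housing 58 mm high, console at its -x end. Origin: centre of its underside. The square pan, 112 mm, is centred at x = +45, y = 0, its top 75 mm above the bench. Balance and rack stand one on either side of the work, on either side from run to run.
- rack: Fixed white slatted drying rack, 150 (x) x 216 (y) mm, top 30 mm above the bench. Origin: centre of its underside.
- beaker: Loose glass beaker, 62 mm across, 85 mm high; origin: centre of its underside. Bystander.
- weight: Loose steel knob weight, 38 mm across, 64 mm high; origin: centre of its underside. Bystander.
- caliper: Loose digital caliper lying flat, 235 mm long along its x, 15 mm high, jaws (60 mm) to its -y; origin: on the bench under the middle of its beam. Bystander.
Not all that is in view belongs to the job. Leave any green look-alike of the part that bears tile_b_c alone. What is shaped like the part that bears low_l_c but green is not meant.

How it is judged:
By the outcome, as a careful person would: the job done as asked, in the order asked, and still so for the second after the job is handed in, with the robot touching nothing.
It also fails if it takes over 72 s, if anything falls off the work surface, if the arm or the gripper's body presses on something with over 40 N, if the wrist force passes 120 N, or if a joint passes its speed limit or range.

## Robot

A 6-joint arm with a two-finger parallel gripper is mounted at the origin on the work surface. World frame = base frame: x ahead of the robot, y to its left, z up, the work surface at z = 0. Lengths are in m, angles in rad, forces in N, time in s.
With the tool pointing down it reaches from about 0.35 to 0.775 m from the base axis. Payload 7.3 kg.
Tool frame: the origin (TCP) lies at the very end of the fingers, on their centre line; the grasp point (between the pads) lies 19 mm behind it; z points along the fingers, y is the line along which they close (so a half turn about z gives the same grasp; the last joint's range is limited). The gripper opens to 92 mm and grips with 3 to 60 N. Pads are 19 mm wide; open, the fingers measure 130 mm over their backs; the gripper's body (75 mm by 190 mm) begins 47 mm behind the grasp point.
Start: joints at [1.142, 0.342, 1.524, -0, 1.275, -0.146], TCP at [0.146, 0.504, 0.227] pointing down, gripper open.
Joint ranges: [-2.53, 2.53], [-0.77, 2.02], [0.04, 2.7], [-1, 4.14], [0.28, 2.66], [-3.11, 3.11]. Speed limits (rad/s): [2.57, 2.57, 3.14, 3.14, 3.14, 3.14].

## Interface

Orientations are given as [roll, pitch, yaw] about the fixed x, y, z axes, in that order (R = Rz(yaw) Ry(pitch) Rx(roll)).
In Python, from cell import observe, read_camera, get_calibration, hand_in, search_frame gives the robot as it stands.
- The arm moves only by the tool step_arm, never from a script. Its argument "commands" is a list of rows, each an object with "translation": the shift along the tool's x, y, z in mm, a list of three; "roll": the turn about the tool's z in rad. In form: [{"translation": [x, y, z], "roll": roll}, ...]. A call has 1 to 20 rows; each row shifts and turns the commanded pose from where the row before left it, along the tool's axes as they then stand; what a row does not reach is not made up. A row lasts 1/12 s, in which the tool goes at most 41.7 mm and 7.16 degrees, less where a joint would pass 70% of its speed; a pose out of reach is approached as far as the arm can. A call is refused whole if a number of a shift passes 41.7 or a number of a turn 0.125, either way. A call with a gripper value outside its range is refused whole. "fingers" is the opening, from 0 (shut) to 1 (fully open), set as the call begins (left out, the last holds). The fingers move at their own pace and stop on an object; "grip_force" is the grip in N (left out, the last holds). Time passes only in rows, so rows that do not move let the fingers close. It gives the time, the measured TCP pose, the force, the opening and the grip force at its end, in the units of the state.
- observe(): the state, without advancing time (a new reading comes with each control period).
- read_camera(name): name is "scene" or "top" or "wrist"; returns the picture (384x512x3 uint8, red, green, blue); there is no depth.
- get_calibration(name): a dict with "camera_matrix" (3x3 intrinsics, pixels), "world_from_camera" (4x4, takes a point from camera to world coordinates). Camera axes: x right, y up, looking along -z (the intrinsics and any distortion apply to the point x, -y, -z); pixel columns grow to the right and rows downward; lengths in m; the calibration is good to about 2 mm. A picture is of the moment at which its call begins: read the wrist's pose just before it. get_calibration takes no time and is no camera call; for the wrist camera it gives the pose at the moment of the call.
- hand_in(): hands the job in; it is judged then, once.
Trained networks look in the newest picture that a camera, given by its name, has taken for a name from the list of things; names that differ only in an ending like _2 or _b are one class to them, and where a whole thing is asked for, a point or a joint stands for the part that bears it (a point fixed in the world has none). Each returns a list of dicts, best first, with "confidence" (0 to 1); they miss things now and then, are a little off and sometimes report something else, mostly with a low value. They report only what shows in the picture. A call takes as long as a camera call. They do not tell look-alikes from the thing itself.
- search_frame(camera, name): "at" ([x, y, z] in m, in world coordinates, good to about 4 mm: the middle of the surface that is visible of it).
The state is a dict: "time": time; "qpos": joint angles; "qvel": joint speeds; "joint_efforts": joint torques, N m; "tool_pos": TCP position; "tool_rot": TCP orientation; "contact_force": force on the tool from outside, world axes, zero at the start; "torque": the same for the moment, N m; "opening": finger opening in m; "grip_force": force on a finger pad.
Only numpy, scipy, OpenCV 4.12 (cv2) and the standard library are available. Lean on these libraries where they do the work, as an engineer would, in place of code of your own. Each camera call takes 0.05 s, during which the arm holds its last target. There are 200 camera calls.

## Working session

There is one attempt and no reset: what is moved stays moved. The work goes in short steps, Python scripts to look and compute and a tool call to move; the robot and the scene stay as the last step left them, time stands still between calls to the robot, and variables do not carry over. Pictures are saved under pics/ and viewed, at most 11 in all, crops included, and the job is handed in when it is done.

Besides the shell and the picture viewer there is one more tool, called after ">>>" as name(argument=value, ...) on one line, values as JSON. step_arm: Moves the arm, as the interface text tells. Its arguments: {"type":"object","properties":{"commands":{"type":"array"},"fingers":{"type":"number"},"grip_force":{"type":"number"}},"required":["commands"]}

```bash
mkdir -p pics; ls
cat > h.py <<'E'
from cell import *
import numpy as np, cv2
def pix(cam,p,cal=None):
    c=cal or get_calibration(cam);K=np.array(c["camera_matrix"]);T=np.linalg.inv(np.array(c["world_from_camera"]))
    q=T[:3,:3]@np.array(p)+T[:3,3];q=np.array([q[0],-q[1],-q[2]]);q=K@q;return q[:2]/q[2]
def ray(cam,uv,z,cal=None):
    c=cal or get_calibration(cam);K=np.array(c["camera_matrix"]);T=np.array(c["world_from_camera"])
    d=np.linalg.inv(K)@np.array([uv[0],uv[1],1.]);d=T[:3,:3]@np.array([d[0],-d[1],-d[2]]);o=T[:3,3]
    return o+d*(z-o[2])/d[2]
E
python3 - <<'E'
from h import *
print(observe())
a=read_camera("top");b=read_camera("scene")
cv2.imwrite("pics/top.png",a[:,:,::-1]);cv2.imwrite("pics/scene.png",b[:,:,::-1])
cal=get_calibration("top");print(cal, [k for k in cal])
for n in ["tray","low_l_c","low_r_c","bundle","board_c","tile_a_c","tile_b_c","half_tile_c","balance","rack","beaker","weight","caliper"]:
    for d in search_frame("top",n)[:4]: print(n,np.round(d["at"],3),round(d["confidence"],2),pix("top",d["at"]).round())
E
```

```text
pics
{'time': 0.0, 'qpos': array([ 1.14197410e+00,  3.42742998e-01,  1.52498654e+00,  1.54115617e-05,
        1.27541108e+00, -1.45981887e-01]), 'qvel': array([-0.00076806,  0.00069662, -0.00016737,  0.0007293 ,  0.00106351,
        0.00018041]), 'joint_efforts': array([-1.92736052e-04, -4.31245422e+01, -2.44220585e+01,  7.16987858e-02,
        5.62233967e-02, -1.41836672e-04]), 'tool_pos': array([0.14631756, 0.50378573, 0.22604508]), 'tool_rot': array([-3.14006330e+00, -2.39753093e-04,  2.85874764e+00]), 'contact_force': array([ 0.59116285,  0.26872762, -0.02520776]), 'torque': array([ 0.03303252, -0.04752104, -0.03177   ]), 'grip_force': 0.0, 'opening': 0.09144583419294529}
{'camera_matrix': array([[350.27341514,   0.        , 256.63249075],
       [  0.        , 350.27341514, 187.52949092],
       [  0.        ,   0.        ,   1.        ]]), 'world_from_camera': array([[ 2.37141668e-03,  9.92367817e-01, -1.23290278e-01,
         3.90289976e-01],
       [-9.99859090e-01,  3.04078280e-04, -1.67841703e-02,
         1.93299293e-02],
       [-1.66185806e-02,  1.23312707e-01,  9.922287
[... 559 characters left out ...]
 190.]
tile_a_c [0.508 0.392 0.093] 0.59 [119. 185.]
tile_b_c [ 0.455 -0.385  0.049] 0.85 [414. 207.]
tile_b_c [ 0.287 -0.308  0.02 ] 0.76 [384. 270.]
tile_b_c [0.754 0.192 0.05 ] 0.25 [201. 100.]
half_tile_c [ 0.478 -0.279  0.047] 0.67 [374. 198.]
balance [0.436 0.377 0.057] 0.69 [129. 213.]
rack [ 0.472 -0.32   0.028] 0.76 [387. 201.]
rack [0.54  0.114 0.02 ] 0.46 [229. 177.]
beaker [0.752 0.192 0.052] 0.57 [201. 100.]
beaker [0.375 0.188 0.045] 0.42 [200. 237.]
beaker [ 0.482 -0.002  0.028] 0.26 [270. 197.]
beaker [ 0.473 -0.319  0.028] 0.17 [386. 201.]
weight [ 0.472 -0.318  0.028] 0.7 [386. 201.]
weight [0.378 0.186 0.044] 0.61 [200. 236.]
caliper [ 0.769 -0.174  0.009] 0.74 [329. 100.]
```

View pics/top.png

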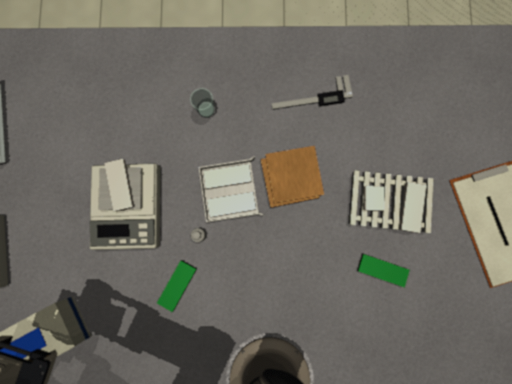

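View pics/scene.png

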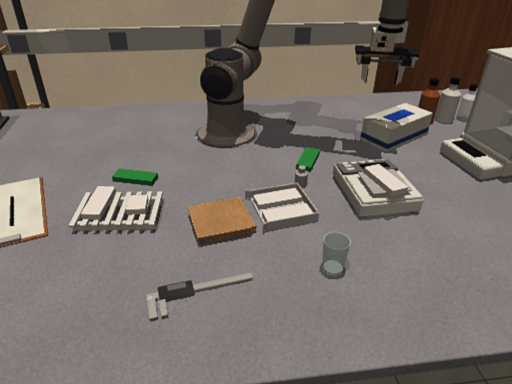

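Top view: the tray is at (230,190) with its open front to the right (-y). The board on the bundle is at (293,177). Tile A is on the pan at (118,185). On the rack, tile B is at (414,207) and the half tile at (374,198). The green tiles at (178,287) and (384,270) are look-alikes and stay put.

Run:
```python
from h import *
a=cv2.imread("pics/top.png")
c=cv2.resize(a[145:255,85:440],None,fx=2.25,fy=2.25,interpolation=cv2.INTER_CUBIC);cv2.imwrite("pics/crop.png",c)
hsv=cv2.cvtColor(a,cv2.COLOR_BGR2HSV)
def rect(m,box,z,n):
    mm=np.zeros_like(m);x0,y0,x1,y1=box;mm[y0:y1,x0:x1]=m[y0:y1,x0:x1]
    cs=max(cv2.findContours(mm,0,2)[0],key=cv2.contourArea)
    P=np.array([ray("top",p,z) for p in cs[:,0].astype(float)])[:,:2]*1000
    print(n,cv2.minAreaRect(P.astype(np.float32)))
br=cv2.inRange(hsv,(5,80,60),(25,255,255))
rect(br,(250,130,340,220),.03,"board")
g=a.min(2);w=((g>205)*255).astype(np.uint8)
for n,b,z in [("A",(100,150,140,215),.093),("B",(402,175,430,235),.048),("half",(362,182,388,212),.048)]: rect(w,b,z,n)
c=get_calibration("wrist");T=np.array(c["world_from_camera"]);o=observe()
from scipy.spatial.transform import Rotation as R
Tr=R.from_euler("xyz",o["tool_rot"]).as_matrix()
print((Tr.T@(T[:3,3]-o["tool_pos"])).round(4),(Tr.T@T[:3,:3]).round(3),c["camera_matrix"])
```

```text
board ((541.9814453125, -61.559906005859375), (151.41400146484375, 156.79225158691406), 10.130537033081055)Traceback (most recent call last):
  File "<stdin>", line 13, in <module>
  File "<stdin>", line 7, in rect
ValueError: max() iterable argument is empty
```

View pics/crop.png

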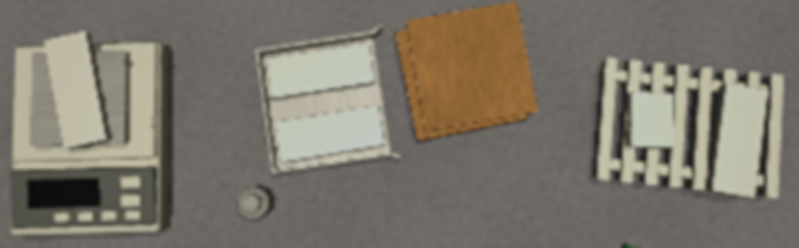

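```bash
cat >> h.py <<'E'
from scipy.spatial.transform import Rotation as R
def go(p,yaw=None):
    "prints total tool-frame translation (mm, in current axes) to world p, and roll total"
    o=observe();M=R.from_euler("xyz",o["tool_rot"]).as_matrix()
    d=M.T@(np.array(p)-o["tool_pos"])*1000
    r=None if yaw is None else (-(yaw-o["tool_rot"][2])+np.pi)%(2*np.pi)-np.pi
    print("d",d.round(1),"roll",r,"pos",o["tool_pos"].round(4),"rot",o["tool_rot"].round(4),"t",round(o["time"],2))
E
python3 - <<'E'
from h import *
c=get_calibration("wrist");T=np.array(c["world_from_camera"]);o=observe()
Tr=R.from_euler("xyz",o["tool_rot"]).as_matrix()
print((Tr.T@(T[:3,3]-o["tool_pos"])).round(4),(Tr.T@T[:3,:3]).round(3),c["camera_matrix"])
go([0.52,0.05,0.30],1.67)
E
```

```text
[ 0.0666 -0.0008 -0.156 ] [[-0.     0.969  0.248]
 [ 1.     0.     0.   ]
 [ 0.     0.248 -0.969]] [[316.55146699   0.         255.18295777]
 [  0.         316.55146699 191.6078725 ]
 [  0.           0.           1.        ]]
d [-485.4 -331.9  -73.3] roll 1.1888184189664308 pos [0.1465 0.5042 0.2267] rot [3.1415 0.     2.8588] t 0.75
```

>>> step_arm(commands=[{"translation": [-31.8, -20.2, -1], "roll": 0}, {"translation": [-31.8, -20.2, -1], "roll": 0}, {"translation": [-31.8, -20.2, -1], "roll": 0}, {"translation": [-31.8, -20.2, -1], "roll": 0}, {"translation": [-31.8, -20.2, -1], "roll": 0}, {"translation": [-31.8, -20.2, -1], "roll": 0}, {"translation": [-31.8, -20.2, -1], "roll": 0}, {"translation": [-31.8, -20.2, -1], "roll": 0}, {"translation": [-31.8, -20.2, -1], "roll": 0}, {"translation": [-31.8, -20.2, -1], "roll": 0}, {"translation": [-31.8, -20.2, -1], "roll": 0}, {"translation": [-31.8, -20.2, -1], "roll": 0}, {"translation": [-31.8, -20.2, -1], "roll": 0}, {"translation": [-31.8, -20.2, -1], "roll": 0}, {"translation": [-31.8, -20.2, -1], "roll": 0}])

```text
time: 2.0
tool_pos: [0.521, 0.0784, 0.2419]
tool_rot: [3.141, 0.0, 2.858]
contact_force: [1.2, -0.0, 0.3]
opening: 0.0918
grip_force: 0.0
```

>>> step_arm(commands=[{"translation": [0, 0, 0], "roll": 0.119}, {"translation": [0, 0, 0], "roll": 0.119}, {"translation": [0, 0, 0], "roll": 0.119}, {"translation": [0, 0, 0], "roll": 0.119}, {"translation": [0, 0, 0], "roll": 0.119}, {"translation": [0, 0, 0], "roll": 0.119}, {"translation": [0, 0, 0], "roll": 0.119}, {"translation": [0, 0, 0], "roll": 0.119}, {"translation": [0, 0, 0], "roll": 0.119}, {"translation": [0, 0, 0], "roll": 0.119}, {"translation": [0, 0, 0], "roll": 0}, {"translation": [0, 0, 0], "roll": 0}])

```text
time: 3.0
tool_pos: [0.52, 0.0801, 0.2417]
tool_rot: [3.142, -0.0, 1.672]
contact_force: [-0.5, -0.8, 0.1]
opening: 0.0917
grip_force: 0.0
```

Run:
```python
from h import *
import json
o=observe();print(o["tool_pos"],o["tool_rot"])
a=read_camera("wrist")[:,:,::-1];cal=get_calibration("wrist")
cv2.imwrite("pics/w1.png",cv2.resize(a,None,fx=1.5,fy=1.5,interpolation=cv2.INTER_CUBIC));cv2.imwrite("pics/w1s.png",a)
json.dump({k:np.array(v).tolist() for k,v in cal.items()},open("w1.json","w"))
for n in ["board_c","bundle","tray","low_l_c"]:
    for d in search_frame("wrist",n)[:3]: print(n,np.round(d["at"],3),round(d["confidence"],2),pix("wrist",d["at"]).round())
```

```text
[0.51999427 0.0800839  0.24172885] [ 3.14152835e+00 -6.50726795e-05  1.67234047e+00]
board_c [ 0.545 -0.066  0.03 ] 0.79 [263. 281.]
bundle [0.521 0.005 0.026] 0.76 [250. 227.]
bundle [0.501 0.128 0.004] 0.66 [244. 124.]
tray [0.738 0.187 0.056] 0.62 [477.  92.]
low_l_c [0.464 0.107 0.026] 0.89 [210. 140.]
low_l_c [0.539 0.123 0.025] 0.19 [275. 133.]
```

View pics/w1.png

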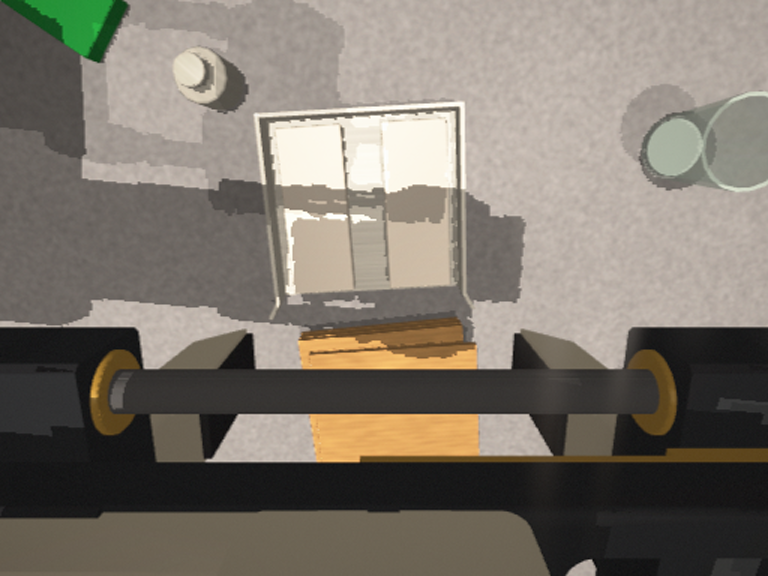

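Wrist view: the tray's back corners are at (255,114) and (464,103), and its mouth flares at (275,315) and (470,305), in the 1.5x picture. The gripper hides most of the board, so I'll move back behind it.

>>> step_arm(commands=[{"translation": [-40, 0, 0], "roll": 0}, {"translation": [-40, 0, 0], "roll": 0}, {"translation": [-40, 0, 0], "roll": 0}, {"translation": [-40, 0, 0], "roll": 0}, {"translation": [-40, 0, 0], "roll": 0}, {"translation": [0, 0, 0], "roll": 0}, {"translation": [0, 0, 0], "roll": 0}])

```text
time: 3.83
tool_pos: [0.5394, -0.1209, 0.2413]
tool_rot: [-3.141, -0.0, 1.666]
contact_force: [0.3, 0.4, 0.4]
opening: 0.0918
grip_force: 0.0
```

Run:
```python
from h import *
import json
c1=json.load(open("w1.json"))
BL,BR=[ray("wrist",np.array(p)/1.5,.031,c1) for p in [(255,114),(464,103)]]
print("tray back outer corners",BL.round(4),BR.round(4),"len",np.linalg.norm(BR-BL))
cal=get_calibration("wrist");a=read_camera("wrist")[:,:,::-1]
o=observe();print(o["tool_pos"],o["tool_rot"])
cv2.imwrite("pics/w2.png",cv2.resize(a,None,fx=1.5,fy=1.5,interpolation=cv2.INTER_CUBIC));cv2.imwrite("pics/w2s.png",a)
json.dump({k:np.array(v).tolist() for k,v in cal.items()},open("w2.json","w"))
for n in ["board_c","bundle","tray","low_l_c"]:
    for d in search_frame("wrist",n)[:3]: print(n,np.round(d["at"],3),round(d["confidence"],2),pix("wrist",d["at"]).round())
```

```text
tray back outer corners [0.4164 0.1722 0.031 ] [0.5669 0.1951 0.031 ] len 0.1522295029100881
[ 0.53935503 -0.11926733  0.24142998] [-3.14117997e+00 -8.66877119e-04  1.66763590e+00]
board_c [ 0.546 -0.064  0.03 ] 0.67 [267. 122.]
bundle [ 0.506 -0.002  0.023] 0.78 [236.  61.]
bundle [ 0.551 -0.063  0.032] 0.64 [270. 122.]
tray [0.509 0.049 0.005] 0.74 [243.  16.]
low_l_c [0.47  0.047 0.022] 0.72 [206.   9.]
low_l_c [0.507 0.047 0.004] 0.72 [241.  17.]
```

View pics/w2.png

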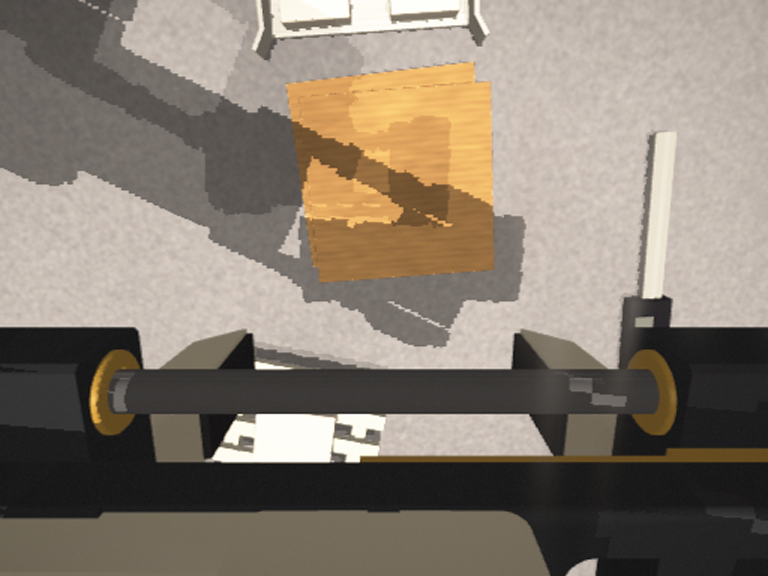

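Wrist view: the board's corners are at (300,97), (491,83), (494,270) and (319,283), with the bundle's tray-side edge running from (287,84) to (474,62). The tray mouth is at the top, with flare tips at (265,55) and (484,42).

Run:
```python
from h import *
import json
c1=json.load(open("w1.json"));c2=json.load(open("w2.json"))
P=lambda c,p,z:ray("wrist",np.array(p)/1.5,z,c)[:2]*1000
g1=[P(c1,p,.023) for p in [(343,126),(354,289),(383,123),(389,289)]]
print("gap",np.round(g1,1),[np.degrees(np.arctan2(*(b-a)[::-1])) for a,b in [(g1[0],g1[1]),(g1[2],g1[3])]])
f=[P(c2,p,.031) for p in [(257,50),(484,40)]];print("flare",np.round(f,1))
B=np.array([P(c2,p,.030) for p in [(300,97),(491,83),(494,270),(319,283)]]);print("board",B.round(1),B.mean(0))
for i in range(4):
    d=B[(i+1)%4]-B[i];print(np.linalg.norm(d).round(1),np.degrees(np.arctan2(d[1],d[0])).round(2))
d=[P(c2,p,.024) for p in [(287,84),(474,62)]];print("bundle",d)
# tray wall top outer edges in w1
for a,b in [((255,114),(271,300)),((464,103),(467,295))]:
    u,v=P(c1,a,.031),P(c1,b,.031);print("wall",u,v,np.degrees(np.arctan2(*(u-v)[::-1])))
```

```text
gap [[480.2 170.9]
 [499.4  46. ]
 [509.8 176.1]
 [527.7  48.9]] [np.float64(-81.29958923108164), np.float64(-81.98580055900885)]
flare [[436.7  14.8]
 [595.3  36.3]]
board [[ 468.4  -13.3]
 [ 604.6    9.2]
 [ 627.8 -126.8]
 [ 490.6 -150.5]] [547.83164528 -70.34074726]
138.1 9.34
137.9 -80.34
139.2 -170.2
139.0 99.2
bundle [array([457.38121558,  -4.56193615]), array([591.42405875,  23.04998423])]
wall [416.44081878 172.16215772] [434.14010349  32.28492064] 97.21156303608554
wall [566.93501367 195.08199323] [590.07762143  52.37146788] 99.21116753025628
```

>>> step_arm(commands=[{"translation": [0, 0, 0], "roll": -0.125}, {"translation": [0, 0, 0], "roll": -0.125}, {"translation": [0, 0, 0], "roll": -0.125}, {"translation": [0, 0, 0], "roll": -0.125}, {"translation": [0, 0, 0], "roll": -0.125}, {"translation": [0, 0, 0], "roll": -0.125}, {"translation": [0, 0, 0], "roll": -0.125}, {"translation": [0, 0, 0], "roll": -0.125}, {"translation": [0, 0, 0], "roll": -0.125}, {"translation": [0, 0, 0], "roll": -0.125}, {"translation": [0, 0, 0], "roll": -0.125}, {"translation": [0, 0, 0], "roll": -0.125}, {"translation": [0, 0, 0], "roll": -0.125}, {"translation": [-30, 12, 0], "roll": 0}, {"translation": [-30, 12, 10], "roll": 0}, {"translation": [-30, 12, 20], "roll": 0}, {"translation": [-20, 11, 30], "roll": 0}, {"translation": [0, 0, 30], "roll": 0}, {"translation": [0, 0, 0], "roll": 0}, {"translation": [0, 0, 0], "roll": 0}])

```text
time: 5.75
tool_pos: [0.6401, -0.0544, 0.1505]
tool_rot: [3.14, -0.004, -2.987]
contact_force: [0.2, 0.2, 1.2]
opening: 0.0922
grip_force: 0.0
```

```bash
cat >> h.py <<'E'
T0=np.array([.5032,.1091]);U=np.array([-.1478,.989]);V=np.array([-.989,-.1478]);TY=1.719
def tw(x,y,z): return np.r_[T0+x/1000*U+y/1000*V,z/1000]
def tc(p): d=(np.array(p)[:2]-T0)*1000;return np.array([d@U,d@V])
E
python3 - <<'E'
from h import *
import json
go(tw(-184,-112,26),TY+np.pi/2)
cal=get_calibration("wrist");a=read_camera("wrist")[:,:,::-1]
cv2.imwrite("pics/w3s.png",a)
json.dump({k:np.array(v).tolist() for k,v in cal.items()},open("w3.json","w"))
c=[pix("wrist",[*(q/1000),.03],cal).round() for q in np.array([[468.4,-13.3],[604.6,9.2],[627.8,-126.8],[490.6,-150.5]])];print(c)
hsv=cv2.cvtColor(a,cv2.COLOR_BGR2HSV);br=cv2.inRange(hsv,(5,70,40),(25,255,255))
cs=max(cv2.findContours(br,0,2)[0],key=cv2.contourArea);P=np.array([ray("wrist",p,.03,cal)[:2]*1000 for p in cs[:,0].astype(float)])
print(cv2.boundingRect(cs),cv2.minAreaRect(P.astype(np.float32)))
E
```

```text
d [ -1.2  -2.2 124.5] roll 0.005968447563872381 pos [ 0.6401 -0.0544  0.1505] rot [ 3.1402 -0.0039 -2.9874] t 5.75
[array([343., -18.]), array([334., 160.]), array([177., 162.]), array([163., -16.])]
(166, 0, 189, 163) ((551.7555541992188, -62.14384460449219), (127.80631256103516, 151.9911651611328), 9.766181945800781)
```

>>> step_arm(commands=[{"translation": [-1.5, -2, 35], "roll": 0.006}, {"translation": [0, 0, 35], "roll": 0}, {"translation": [0, 0, 30], "roll": 0}, {"translation": [0, 0, 15], "roll": 0}, {"translation": [0, 0, 9.5], "roll": 0}, {"translation": [0, 0, 0], "roll": 0}, {"translation": [3, 0, 0], "roll": 0}, {"translation": [3, 0, 0], "roll": 0}, {"translation": [3, 0, 0], "roll": 0}, {"translation": [3, 0, 0], "roll": 0}, {"translation": [3, 0, 0], "roll": 0}, {"translation": [3, 0, 0], "roll": 0}, {"translation": [3, 0, 0], "roll": 0}, {"translation": [0, 0, 0], "roll": 0}])

```text
time: 6.97
tool_pos: [0.6216, -0.0607, 0.0273]
tool_rot: [3.141, -0.0, -2.996]
contact_force: [-0.4, -0.7, 0.5]
opening: 0.0917
grip_force: 0.0
```

Run:
```python
from h import *
go(tw(-184,-79.5,26),TY+np.pi/2);o=observe();print(o["contact_force"],tc(o["tool_pos"]))
```

```text
d [12.5  1.4  1.4] roll -0.002145543291182328 pos [ 0.6216 -0.0607  0.0273] rot [ 3.1414e+00 -3.0000e-04 -2.9955e+00] t 6.97
[-0.37541322 -0.728616    0.52601384] [-185.39339826  -92.02856979]
```

>>> step_arm(commands=[{"translation": [2, 0, 0.7], "roll": 0}, {"translation": [2, 0, 0], "roll": 0}, {"translation": [2, 0, 0], "roll": 0}, {"translation": [2, 0, 0], "roll": 0}, {"translation": [2, 0, 0], "roll": 0}, {"translation": [2, 0, 0], "roll": 0}, {"translation": [0.5, 0, 0], "roll": 0}, {"translation": [0, 0, 0], "roll": 0}, {"translation": [0, 0, 0], "roll": 0}])

```text
time: 7.72
tool_pos: [0.6096, -0.0624, 0.0264]
tool_rot: [3.141, -0.0, -2.995]
contact_force: [-1.0, 0.1, 0.1]
opening: 0.0917
grip_force: 0.0
```

Run:
```python
from h import *
o=observe();print(o["contact_force"],tc(o["tool_pos"]),o["tool_pos"])
```

```text
[-0.99124218  0.09087513  0.14754447] [-185.34708819  -79.90754633] [ 0.6096265  -0.06240379  0.02643681]
```

>>> step_arm(commands=[{"translation": [-10, 0, 0], "roll": 0}, {"translation": [-20, 0, 0], "roll": 0}, {"translation": [-20, 0, -30], "roll": 0}, {"translation": [-10, -30, -40], "roll": 0}, {"translation": [0, -30, -40], "roll": 0}, {"translation": [0, -30, -40], "roll": 0}, {"translation": [0, -30, -40], "roll": 0}, {"translation": [0, 0, 0], "roll": 0}, {"translation": [0, 0, 0], "roll": 0}])

```text
time: 8.47
tool_pos: [0.6827, -0.1543, 0.1915]
tool_rot: [-3.139, 0.004, -2.998]
contact_force: [0.0, 0.9, -1.4]
opening: 0.0918
grip_force: 0.0
```

Run:
```python
from h import *
import json
o=observe();print(o["tool_pos"],o["tool_rot"])
cal=get_calibration("wrist");a=read_camera("wrist")[:,:,::-1]
cv2.imwrite("pics/w4.png",cv2.resize(a,None,fx=1.5,fy=1.5,interpolation=cv2.INTER_CUBIC))
json.dump({k:np.array(v).tolist() for k,v in cal.items()},open("w4.json","w"))
```

```text
[ 0.68269907 -0.1542976   0.19148472] [-3.13949536  0.00422023 -2.99770213]
```

View pics/w4.png

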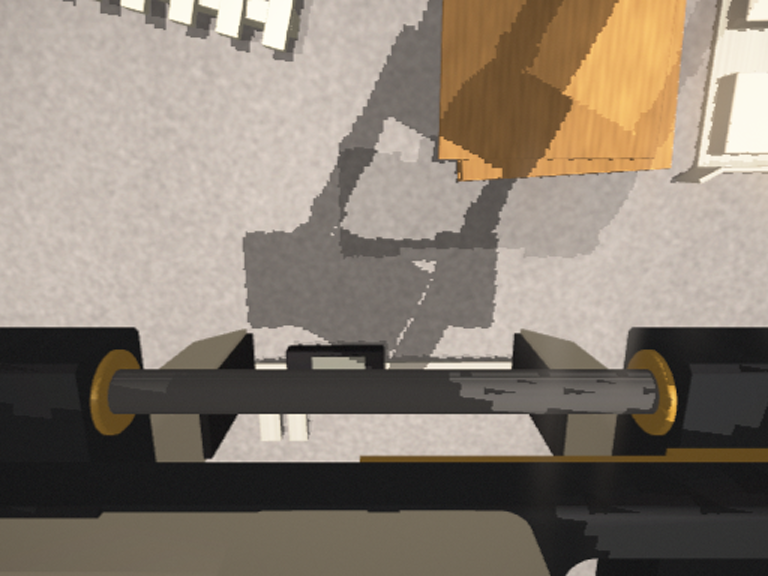

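The board's pushed edge runs from (440,159) to (672,157) with the bundle showing below it at (460,178).

Run:
```python
from h import *
import json
c=json.load(open("w4.json"))
for p in [(440,159),(672,157)]: print(tc(ray("wrist",np.array(p)/1.5,.03,c)))
go(tw(-279,0,26),TY)
```

```text
[-250.99118279  -68.28063697]
[-101.83082883  -67.73162857]
d [137.9   5.9 163.1] roll 1.567741525611865 pos [ 0.6817 -0.1528  0.1892] rot [ 3.1413e+00  3.0000e-04 -2.9964e+00] t 8.52
```

>>> step_arm(commands=[{"translation": [0, 0, 0], "roll": 0.1205}, {"translation": [0, 0, 0], "roll": 0.1205}, {"translation": [0, 0, 0], "roll": 0.1205}, {"translation": [0, 0, 0], "roll": 0.1205}, {"translation": [0, 0, 0], "roll": 0.1205}, {"translation": [0, 0, 0], "roll": 0.1205}, {"translation": [0, 0, 0], "roll": 0.1205}, {"translation": [0, 0, 0], "roll": 0.1205}, {"translation": [0, 0, 0], "roll": 0.1205}, {"translation": [0, 0, 0], "roll": 0.1205}, {"translation": [0, 0, 0], "roll": 0.1205}, {"translation": [0, 0, 0], "roll": 0.1205}, {"translation": [0, 0, 0], "roll": 0.1205}, {"translation": [0, 0, 0], "roll": 0}])

```text
time: 9.68
tool_pos: [0.681, -0.1507, 0.1869]
tool_rot: [-3.138, -0.002, 1.718]
contact_force: [0.0, 0.0, 0.8]
opening: 0.0917
grip_force: 0.0
```

Run:
```python
from h import *
go(tw(-279,0,26),TY)
```

```text
d [   3.8 -136.8  161.4] roll -0.000553862623510426 pos [ 0.681  -0.1507  0.1869] rot [-3.1380e+00 -2.3000e-03  1.7184e+00] t 9.68
```

>>> step_arm(commands=[{"translation": [1, -28, 0], "roll": 0}, {"translation": [1, -30, 0], "roll": 0}, {"translation": [1, -30, 0], "roll": 0}, {"translation": [1, -30, 0], "roll": 0}, {"translation": [0, -19, 0], "roll": 0}, {"translation": [0, 0, 0], "roll": 0}, {"translation": [0, 0, 0], "roll": 0}])

```text
time: 10.27
tool_pos: [0.5451, -0.1684, 0.1888]
tool_rot: [-3.141, -0.001, 1.724]
contact_force: [0.4, -0.0, 0.1]
opening: 0.0917
grip_force: 0.0
```

Run:
```python
from h import *
import json
go(tw(-279,0,26),TY)
cal=get_calibration("wrist");a=read_camera("wrist")[:,:,::-1]
# expected corners & crop for edge measuring
ex=[tw(*q,30) for q in [(-111,72),(-111,-68),(-251,-68),(-251,72)]]
print([pix("wrist",e,cal).round() for e in ex])
cv2.imwrite("pics/w5.png",cv2.resize(a[0:230,120:390],None,fx=2.5,fy=2.5,interpolation=cv2.INTER_CUBIC))
json.dump({k:np.array(v).tolist() for k,v in cal.items()},open("w5.json","w"))
```

```text
d [  1.5  -0.2 162.8] roll 0.005044979564763352 pos [ 0.5451 -0.1684  0.1888] rot [-3.1407e+00 -1.0000e-03  1.7240e+00] t 10.27
[array([175., -11.]), array([334., -11.]), array([324., 148.]), array([183., 148.])]
```

View pics/w5.png

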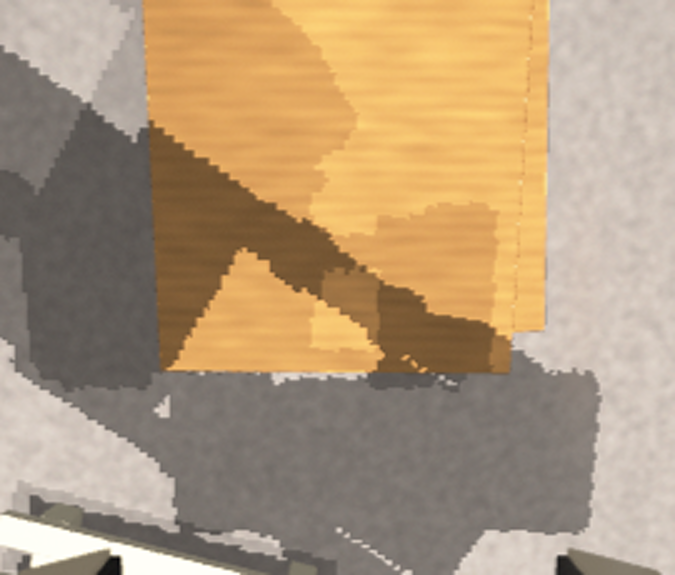

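Board rear corners at crop (160,371) and (511,374) put it about 1.5 mm off the tray axis and square to it, so I'll push.

>>> step_arm(commands=[{"translation": [0, 0, 35], "roll": 0.005}, {"translation": [0, 0, 40], "roll": 0}, {"translation": [0, 0, 40], "roll": 0}, {"translation": [0, 0, 30], "roll": 0}, {"translation": [0, 0, 12], "roll": 0}, {"translation": [0, 0, 5], "roll": 0}, {"translation": [0, 0, 0], "roll": 0}, {"translation": [5, 0, 0], "roll": 0}, {"translation": [5, 0, 0], "roll": 0}, {"translation": [4, 0, 0], "roll": 0}, {"translation": [4, 0, 0], "roll": 0}, {"translation": [5, 0, 0], "roll": 0}, {"translation": [5, 0, 0], "roll": 0}, {"translation": [5, 0, 0], "roll": 0}, {"translation": [5, 0, 0], "roll": 0}, {"translation": [5, 0, 0], "roll": 0}, {"translation": [5, 0, 0], "roll": 0}, {"translation": [0, 0, 0], "roll": 0}])

```text
time: 11.82
tool_pos: [0.5384, -0.1204, 0.0271]
tool_rot: [-3.141, -0.001, 1.717]
contact_force: [-0.6, -0.2, -0.6]
opening: 0.0917
grip_force: 0.0
```

Run:
```python
from h import *
go(tw(-77.5,0,26.5),TY);o=observe();print(o["contact_force"],tc(o["tool_pos"]))
```

```text
d [154.6  -1.3   0.7] roll -0.0020101543857924398 pos [ 0.5384 -0.1204  0.0271] rot [-3.141e+00 -7.000e-04  1.717e+00] t 11.82
[-0.55189582 -0.15821468 -0.56138634] [-232.13875606   -0.94830709]
```

>>> step_arm(commands=[{"translation": [7, 0, 0.3], "roll": 0}, {"translation": [7, 0, 0], "roll": 0}, {"translation": [7, 0, 0], "roll": 0}, {"translation": [7, 0, 0], "roll": 0}, {"translation": [7, 0, 0], "roll": 0}, {"translation": [7, 0, 0], "roll": 0}, {"translation": [7, 0, 0], "roll": 0}, {"translation": [7, 0, 0], "roll": 0}, {"translation": [7, 0, 0], "roll": 0}, {"translation": [7, 0, 0], "roll": 0}, {"translation": [7, 0, 0], "roll": 0}, {"translation": [7, 0, 0], "roll": 0}, {"translation": [7, 0, 0], "roll": 0}, {"translation": [7, 0, 0], "roll": 0}, {"translation": [7, 0, 0], "roll": 0}, {"translation": [7, 0, 0], "roll": 0}, {"translation": [7, 0, 0], "roll": 0}, {"translation": [6, 0, 0], "roll": 0}, {"translation": [6, 0, 0], "roll": 0}, {"translation": [0, 0, 0], "roll": 0}])

```text
time: 13.48
tool_pos: [0.5196, 0.0093, 0.0269]
tool_rot: [-3.141, -0.0, 1.717]
contact_force: [-0.3, -0.1, -0.9]
opening: 0.0915
grip_force: 0.0
```

Run:
```python
from h import *
go(tw(-77.5,0,26.5),TY);o=observe();print(o["contact_force"],tc(o["tool_pos"]))
a=read_camera("top")[:,:,::-1]
cv2.imwrite("pics/t2s.png",a)
cal=get_calibration("wrist");w=read_camera("wrist")[:,:,::-1]
cv2.imwrite("pics/w6.png",cv2.resize(w[0:300],None,fx=1.5,fy=1.5,interpolation=cv2.INTER_CUBIC))
```

```text
d [23.7 -1.5  0.4] roll -0.0018364296704680427 pos [0.5196 0.0093 0.0269] rot [-3.1414e+00 -4.0000e-04  1.7172e+00] t 13.48
[-0.27073988 -0.08873123 -0.86904421] [-101.16187254   -1.4220973 ]
```

View pics/w6.png

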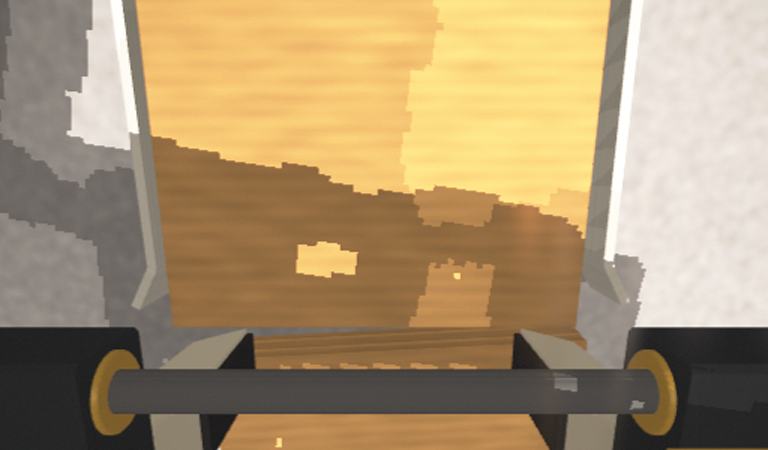

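The board is inside the tray between its walls, with its rear edge at row 327. I'll push the last 24 mm slowly.

>>> step_arm(commands=[{"translation": [4, 0, 0], "roll": 0}, {"translation": [4, 0, 0], "roll": 0}, {"translation": [4, 0, 0], "roll": 0}, {"translation": [3, 0, 0], "roll": 0}, {"translation": [2, 0, 0], "roll": 0}, {"translation": [2, 0, 0], "roll": 0}, {"translation": [1, 0, 0], "roll": 0}, {"translation": [1, 0, 0], "roll": 0}, {"translation": [0, 0, 0], "roll": 0}])

```text
time: 14.33
tool_pos: [0.5168, 0.0291, 0.0269]
tool_rot: [3.142, -0.0, 1.716]
contact_force: [0.6, -0.0, -0.1]
opening: 0.092
grip_force: 0.0
```

Run:
```python
from h import *
go(tw(-77.5,0,26.5),TY);o=observe();print(o["contact_force"],tc(o["tool_pos"]))
```

```text
d [ 3.7 -1.6  0.4] roll -0.002681266497588375 pos [0.5168 0.0291 0.0269] rot [ 3.1415e+00 -2.0000e-04  1.7163e+00] t 14.33
[ 0.62245994 -0.04209238 -0.07579082] [-81.16866629  -1.60148377]
```

>>> step_arm(commands=[{"translation": [1, 0, 0], "roll": 0}, {"translation": [1, 0, 0], "roll": 0}, {"translation": [0, 0, 0], "roll": 0}])

```text
time: 14.58
tool_pos: [0.5165, 0.031, 0.0269]
tool_rot: [-3.142, -0.0, 1.716]
contact_force: [0.1, -0.2, 0.2]
opening: 0.092
grip_force: 0.1
```

>>> step_arm(commands=[{"translation": [1, 0, 0], "roll": 0}, {"translation": [0.5, 0, 0], "roll": 0}, {"translation": [0, 0, 0], "roll": 0}])

```text
time: 14.83
tool_pos: [0.5163, 0.0325, 0.0269]
tool_rot: [3.142, -0.0, 1.716]
contact_force: [0.2, -0.4, 0.2]
opening: 0.0918
grip_force: 0.1
```

>>> step_arm(commands=[{"translation": [0.8, 0, 0], "roll": 0}, {"translation": [0, 0, 0], "roll": 0}])

```text
time: 15.0
tool_pos: [0.5162, 0.0332, 0.0269]
tool_rot: [3.141, -0.0, 1.716]
contact_force: [-0.2, -0.0, -0.3]
opening: 0.0915
grip_force: 0.2
```

>>> step_arm(commands=[{"translation": [0.8, 0, 0], "roll": 0}, {"translation": [0, 0, 0], "roll": 0}])

```text
time: 15.17
tool_pos: [0.5165, 0.0337, 0.027]
tool_rot: [3.141, 0.001, 1.717]
contact_force: [0.5, -1.7, -0.4]
opening: 0.092
grip_force: 1.2
```

>>> step_arm(commands=[{"translation": [0.8, 0, 0], "roll": 0}, {"translation": [0, 0, 0], "roll": 0}])

```text
time: 15.33
tool_pos: [0.5167, 0.0342, 0.0271]
tool_rot: [3.14, 0.001, 1.717]
contact_force: [2.1, -4.1, -0.2]
opening: 0.0916
grip_force: 2.5
```

>>> step_arm(commands=[{"translation": [-10, 0, 0], "roll": 0}, {"translation": [-20, 0, 0], "roll": 0}, {"translation": [-20, 0, -20], "roll": 0}, {"translation": [0, 0, -40], "roll": 0}, {"translation": [0, 0, -40], "roll": 0}, {"translation": [0, 0, -40], "roll": 0}, {"translation": [10, 0, -40], "roll": 0}, {"translation": [20, 0, 0], "roll": 0}, {"translation": [0, 0, 0], "roll": 0}, {"translation": [0, 0, 0], "roll": 0}])

```text
time: 16.17
tool_pos: [0.5183, 0.0152, 0.2069]
tool_rot: [-3.141, -0.0, 1.718]
contact_force: [-0.5, -0.9, -0.6]
opening: 0.0922
grip_force: 0.0
```

Run:
```python
from h import *
import json
o=observe();print(o["tool_pos"],o["tool_rot"])
cal=get_calibration("wrist");a=read_camera("wrist")[:,:,::-1];cv2.imwrite("pics/w7s.png",a)
json.dump({k:np.array(v).tolist() for k,v in cal.items()},open("w7.json","w"))
ex=[tw(*q,30) for q in [(72,70),(72,-70),(-68,-70),(-68,70)]]
print([pix("wrist",e,cal).round(1) for e in ex])
cv2.imwrite("pics/w7.png",cv2.resize(a[0:240,120:370],None,fx=2.5,fy=2.5,interpolation=cv2.INTER_CUBIC))
```

```text
[0.51829262 0.01523434 0.2068736 ] [-3.14124690e+00 -3.89142713e-04  1.71762655e+00]
[array([179.9,  -0.8]), array([329. ,  -1.1]), array([321.5, 148.4]), array([188. , 148.6])]
```

View pics/w7.png

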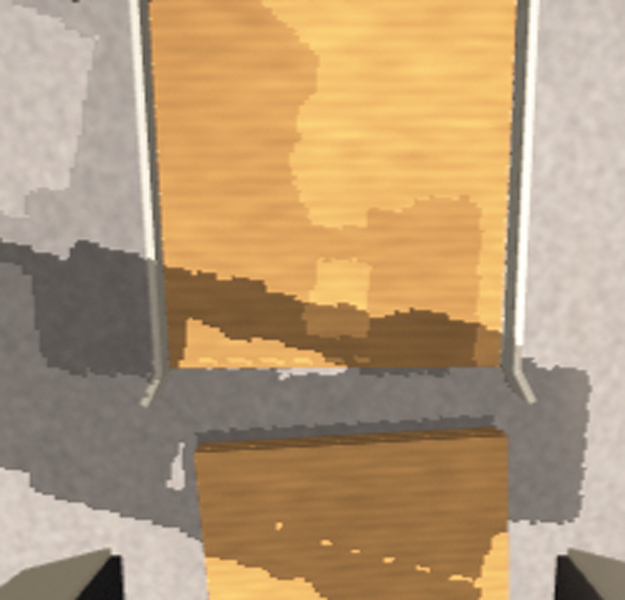

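The board is home: its front edge is level at row 368 between the walls, within 1 mm of where it should be, and the stop force was felt. Next I'll look at tile A.

>>> step_arm(commands=[{"translation": [30, 4, 0], "roll": 0}, {"translation": [40, 5, 0], "roll": 0}, {"translation": [40, 5, 0], "roll": 0}, {"translation": [40, 5, 0], "roll": 0}, {"translation": [40, 5, 0], "roll": 0}, {"translation": [30, 4, 0], "roll": 0}, {"translation": [15, 2, 0], "roll": 0}, {"translation": [0, 0, 0], "roll": 0}, {"translation": [0, 0, 0], "roll": 0}])

```text
time: 16.97
tool_pos: [0.514, 0.2514, 0.2052]
tool_rot: [-3.138, 0.001, 1.718]
contact_force: [-0.8, 0.4, -0.4]
opening: 0.0915
grip_force: 0.0
```

Run:
```python
from h import *
import json
o=observe();print(o["tool_pos"],o["tool_rot"])
cal=get_calibration("wrist");a=read_camera("wrist")[:,:,::-1];cv2.imwrite("pics/w8s.png",a)
json.dump({k:np.array(v).tolist() for k,v in cal.items()},open("w8.json","w"))
for d in search_frame("wrist","tile_a_c"): print(np.round(d["at"],4),d["confidence"],pix("wrist",d["at"],cal).round())
u=pix("wrist",[.508,.392,.093],cal).astype(int);print(u)
g=a.min(2);print(g[max(u[1]-90,0):u[1]+90:8, max(u[0]-130,0):u[0]+130:9])
for t in (170,190,205,220,235):
    m=((g>t)*255).astype(np.uint8);n,l,s,ce=cv2.connectedComponentsWithStats(m)
    k=l[min(u[1],383),u[0]]
    if k==0: print(t,"bg");continue
    cs=max(cv2.findContours((l==k).astype(np.uint8),0,2)[0],key=cv2.contourArea)
    P=np.array([ray("wrist",p,.093,cal)[:2]*1000 for p in cs[:,0].astype(float)])
    print(t,s[k],cv2.minAreaRect(P.astype(np.float32)))
```

```text
[0.5140127  0.25137147 0.20519779] [-3.13842885e+00  9.86647897e-04  1.71756240e+00]
[0.5076 0.3919 0.0944] 0.79 [275.   9.]
[275   9]
[[ 28  25 100  56 188 190 210 209 209 209 231 231 231 229 230 230 230 229
  229 228 229 228 228 228 206 149 148 147 148]
 [ 27  28 101  51 190 193 212 212 212 212 233 233 232 231 232 231 231 231
  230 230 229 229 229 228 208 149 154 154 151]
 [ 25  29 103  49 191 193 215 215 213 213 234 235 234 234 233 232 233 231
  231 231 230 229 229 228 219 149 145 152 151]
 [ 26  29 103  49 192 196 218 217 215 215 236 236 235 234 235 234 234 232
  233 232 232 231 230 229 221 157 157 151 148]
 [105 103 104  48 193 196 219 219 218 217 237 237 236 236 236 235 235 234
  233 233 233 232 231 230 220 158 159 152 154]
 [104 104 104  50 186 197 220 219 219 219 238 238 238 237 237 237 228 201
  110  90  88  88 120 155 153 153 149 152 156]
 [105 105 103  60 183 197 218 196 160  96  91  89  88 100 138 143 143 188
  192 187 183 219 153 158 154 150 151 158 157]
 [105 105 106 122 185 199 173 166 171 170 192 194 189 195 192 194 195 193
  193 188 186 214 152 155 153 156 153 155 15
[... 451 characters left out ...]
29 156 156 155 151 157 155 160 149]
 [104 108 106 198 182 203 203 202 202 202 202 203 223 205 201 201 200 200
  199 200 229 149 155 155 153 157 160 156 151]]
170 [  169     0   194   123 17423] ((504.2212219238281, 354.8019714355469), (150.82647705078125, 91.175537109375), 6.126114845275879)
190 [  181     0   181   123 12285] ((509.0047607421875, 359.1502685546875), (136.20628356933594, 92.14936065673828), 2.352013349533081)
205 [ 194    0  168   49 6942] ((511.61151123046875, 382.1575622558594), (128.4265899658203, 33.59743881225586), 8.36953067779541)
220 [ 227    0  135   46 5290] ((523.5633544921875, 385.0048522949219), (103.12238311767578, 31.418859481811523), 8.368023872375488)
235 bg
```

>>> step_arm(commands=[{"translation": [35, 4, 0], "roll": 0}, {"translation": [35, 4, 0], "roll": 0}, {"translation": [0, 0, 0], "roll": 0}, {"translation": [0, 0, 0], "roll": 0}])

```text
time: 17.4
tool_pos: [0.5123, 0.3219, 0.2064]
tool_rot: [-3.141, 0.001, 1.717]
contact_force: [-0.3, -0.5, -0.4]
opening: 0.0914
grip_force: 0.0
```

```bash
cat >> h.py <<'E'
def tile(c0,z,ts,name,save):
    cal=get_calibration("wrist");a=read_camera("wrist")[:,:,::-1];cv2.imwrite("pics/"+save,a)
    for d in search_frame("wrist",name): print(np.round(d["at"],4),d["confidence"],pix("wrist",d["at"],cal).round())
    u=pix("wrist",[*c0,z],cal).astype(int);print(u);g=a.min(2)
    for t in ts:
        m=((g>t)*255).astype(np.uint8);m=cv2.morphologyEx(m,cv2.MORPH_OPEN,np.ones((5,5),np.uint8));n,l,s,ce=cv2.connectedComponentsWithStats(m);k=l[u[1],u[0]]
        if k==0: print(t,"bg");continue
        cs=max(cv2.findContours((l==k).astype(np.uint8),0,2)[0],key=cv2.contourArea)
        P=np.array([ray("wrist",p,z,cal)[:2]*1000 for p in cs[:,0].astype(float)])
        print(t,s[k],cv2.minAreaRect(P.astype(np.float32)))
E
python3 - <<'E'
from h import *
tile([.508,.392],.093,(200,204,208,212),"tile_a_c","w9s.png")
go([.508,.392,.15],3.288)
E
```

```text
[0.5097 0.3995 0.0954] 0.97 [267.  96.]
[263 104]
200 [ 185   64  159   74 9200] ((509.033935546875, 394.7448425292969), (127.66717529296875, 48.20912551879883), 13.449457168579102)
204 [ 185   64  159   74 9143] ((509.1835021972656, 394.72662353515625), (127.3474349975586, 48.02492141723633), 13.41150951385498)
208 [ 185   64  159   74 9088] ((509.120849609375, 394.5125427246094), (126.782470703125, 47.78596878051758), 13.48254680633545)
212 [ 185   65  159   73 8216] ((509.1375732421875, 394.6015319824219), (126.68006134033203, 47.66740036010742), 13.416860580444336)
d [71.4  5.9 56.5] roll -1.5729664295606418 pos [0.5125 0.3206 0.2066] rot [-3.1408e+00  9.0000e-04  1.7150e+00] t 17.5
```

>>> step_arm(commands=[{"translation": [35, 3, 0], "roll": 0}, {"translation": [38, 3, 0], "roll": 0}, {"translation": [0, 0, 0], "roll": -0.1187}, {"translation": [0, 0, 0], "roll": -0.1187}, {"translation": [0, 0, 0], "roll": -0.1187}, {"translation": [0, 0, 0], "roll": -0.1187}, {"translation": [0, 0, 0], "roll": -0.1187}, {"translation": [0, 0, 0], "roll": -0.1187}, {"translation": [0, 0, 0], "roll": -0.1187}, {"translation": [0, 0, 0], "roll": -0.1187}, {"translation": [0, 0, 0], "roll": -0.1187}, {"translation": [0, 0, 0], "roll": -0.1187}, {"translation": [0, 0, 0], "roll": -0.1187}, {"translation": [0, 0, 0], "roll": -0.1187}, {"translation": [0, 0, 0], "roll": -0.1187}, {"translation": [0, 0, 0], "roll": -0.1187}, {"translation": [0, 0, 0], "roll": 0}, {"translation": [0, 0, 0], "roll": 0}])

```text
time: 19.0
tool_pos: [0.5082, 0.3939, 0.207]
tool_rot: [-3.141, -0.0, -2.91]
contact_force: [0.3, -0.4, -1.2]
opening: 0.0919
grip_force: 0.0
```

Run:
```python
from h import *
go([.5091,.3947,.080],3.376)
```

```text
d [ -1.1   0.6 127. ] roll -0.0032998554102317 pos [0.5082 0.3939 0.207 ] rot [-3.1414e+00 -1.0000e-04 -2.9105e+00] t 19.0
```

>>> step_arm(commands=[{"translation": [-1, 0.6, 35], "roll": -0.003}, {"translation": [0, 0, 40], "roll": 0}, {"translation": [0, 0, 30], "roll": 0}, {"translation": [0, 0, 12], "roll": 0}, {"translation": [0, 0, 6], "roll": 0}, {"translation": [0, 0, 4], "roll": 0}, {"translation": [0, 0, 0], "roll": 0}, {"translation": [0, 0, 0], "roll": 0}])

```text
time: 19.67
tool_pos: [0.5095, 0.3967, 0.0818]
tool_rot: [3.141, 0.003, -2.903]
contact_force: [0.2, 0.7, 0.3]
opening: 0.0917
grip_force: 0.0
```

>>> step_arm(commands=[{"translation": [0, 0, 0], "roll": 0}, {"translation": [0, 0, 0], "roll": 0}, {"translation": [0, 0, 0], "roll": 0}, {"translation": [0, 0, 0], "roll": 0}, {"translation": [0, 0, 0], "roll": 0}, {"translation": [0, 0, 0], "roll": 0}, {"translation": [0, 0, 0], "roll": 0}, {"translation": [0, 0, 0], "roll": 0}], fingers=0.4, grip_force=25)

```text
time: 20.33
tool_pos: [0.5085, 0.396, 0.08]
tool_rot: [-3.141, 0.0, -2.902]
contact_force: [1.0, -1.0, 1.1]
opening: 0.0494
grip_force: 25.0
```

>>> step_arm(commands=[{"translation": [0, 0, -2], "roll": 0}, {"translation": [0, 0, -5], "roll": 0}, {"translation": [0, 0, -15], "roll": 0}, {"translation": [0, 0, -28], "roll": 0}, {"translation": [0, 0, -30], "roll": 0}, {"translation": [4, -10, -25], "roll": 0}, {"translation": [8, -20, -10], "roll": 0}, {"translation": [12, -30, 0], "roll": 0}, {"translation": [14, -34, 0], "roll": 0}, {"translation": [14, -34, 0], "roll": 0}, {"translation": [14, -34, 0], "roll": 0}, {"translation": [14, -34, 0], "roll": 0}, {"translation": [14, -34, 0], "roll": 0}, {"translation": [10, -22, 0], "roll": 0}, {"translation": [6, -14, 0], "roll": 0}, {"translation": [2, -6, 0], "roll": 0}, {"translation": [0, 0, 0], "roll": 0}])

```text
time: 21.75
tool_pos: [0.464, 0.1043, 0.1951]
tool_rot: [3.142, 0.0, -2.904]
contact_force: [0.6, -0.3, -4.5]
opening: 0.0499
grip_force: 25.0
```

>>> step_arm(commands=[{"translation": [0, 0, 0], "roll": 0.06}, {"translation": [0, 0, 0], "roll": 0.11}, {"translation": [0, 0, 0], "roll": 0.118}, {"translation": [0, 0, 0], "roll": 0.118}, {"translation": [0, 0, 0], "roll": 0.118}, {"translation": [0, 0, 0], "roll": 0.118}, {"translation": [0, 0, 0], "roll": 0.118}, {"translation": [0, 0, 0], "roll": 0.118}, {"translation": [0, 0, 0], "roll": 0.118}, {"translation": [0, 0, 0], "roll": 0.118}, {"translation": [0, 0, 0], "roll": 0.118}, {"translation": [0, 0, 0], "roll": 0.118}, {"translation": [0, 0, 0], "roll": 0.118}, {"translation": [0, 0, 0], "roll": 0.118}, {"translation": [0, 0, 0], "roll": 0.076}, {"translation": [0, 0, 0], "roll": 0}, {"translation": [0, 0, 0], "roll": 0}])

```text
time: 23.17
tool_pos: [0.4642, 0.1063, 0.1948]
tool_rot: [-3.142, -0.0, 1.723]
contact_force: [0.3, -0.1, -3.7]
opening: 0.0497
grip_force: 25.0
```

Run:
```python
from h import *
o=observe();print(o["opening"],o["grip_force"],o["contact_force"],o["torque"])
go(tw(1.3,38.8,60),TY)
cal=get_calibration("wrist");a=read_camera("wrist")[:,:,::-1];cv2.imwrite("pics/w10s.png",a)
# predicted far end of held tile (tool +x 65, y±25, top z)
M=R.from_euler("xyz",o["tool_rot"]).as_matrix()
for y in(-25,25): print(pix("wrist",o["tool_pos"]+M@np.array([.0647,y/1e3,-.013]),cal).round(1))
g=a.min(2); c=int(pix("wrist",o["tool_pos"]+M@np.array([.0647,0,-.013]),cal)[0]);r=int(pix("wrist",o["tool_pos"]+M@np.array([.0647,0,-.013]),cal)[1])
for dx in(-25,0,25): print(r-12,g[r-12:r+14,c+dx])
```

```text
0.049655223729163256 24.999311864376068 [ 0.30126946 -0.06758895 -3.70391944] [-0.08869295 -0.00938858  0.06553337]
d [ -1.8   0.2 134.8] roll 0.0037564311746089984 pos [0.4642 0.1063 0.1948] rot [-3.1415e+00 -4.0000e-04  1.7228e+00] t 23.17
[199.4 112.8]
[313.4 112.8]
100 [180 180 198 243 245 226 132 106 106 104  99  99 100 101 101 118 209 235
 247 251 251 251 251 251 251 251]
100 [186 187 221 244 245 228 131 106 103 101 101 105 106 105 102 118 210 235
 246 250 250 251 250 251 251 251]
100 [176 177 217 253 254 245 153 128 127 127 125 125 126 128 127 124 224 248
 253 255 255 255 255 255 255 220]
```

>>> step_arm(commands=[{"translation": [-1.1, 0.2, 15], "roll": 0.004}, {"translation": [0, 0, 30], "roll": 0}, {"translation": [0, 0, 35], "roll": 0}, {"translation": [0, 0, 30], "roll": 0}, {"translation": [0, 0, 20], "roll": 0}, {"translation": [0, 0, 12], "roll": 0}, {"translation": [0, 0, 7], "roll": 0}, {"translation": [0, 0, 3], "roll": 0}, {"translation": [0, 0, 1.5], "roll": 0}, {"translation": [0, 0, 0], "roll": 0}, {"translation": [0, 0, 0], "roll": 0}])

```text
time: 24.13
tool_pos: [0.4652, 0.1044, 0.0423]
tool_rot: [3.14, 0.0, 1.716]
contact_force: [-0.1, 0.1, -4.4]
opening: 0.0492
grip_force: 25.0
```

Run:
```python
from h import *
o=observe();print(o["opening"],o["grip_force"],o["contact_force"])
go(tw(2,38.8,34),TY)
```

```text
0.04918359042213377 24.99900609254837 [-0.10874584  0.10028458 -4.42433066]
d [ 1.  -0.6  8.3] roll -0.003471737244565176 pos [0.4652 0.1044 0.0423] rot [3.1397e+00 1.0000e-04 1.7155e+00] t 24.13
```

>>> step_arm(commands=[{"translation": [0.8, -0.6, 2], "roll": -0.002}, {"translation": [0, 0, 2], "roll": 0}, {"translation": [0, 0, 1], "roll": 0}, {"translation": [0, 0, 0.7], "roll": 0}, {"translation": [0, 0, 0], "roll": 0}, {"translation": [0, 0, 0], "roll": 0}])

```text
time: 24.63
tool_pos: [0.4638, 0.105, 0.0357]
tool_rot: [3.142, -0.0, 1.717]
contact_force: [0.5, 0.2, -4.3]
opening: 0.0496
grip_force: 25.0
```

>>> step_arm(commands=[{"translation": [0, 0, 0.5], "roll": 0}, {"translation": [0, 0, 0.5], "roll": 0}, {"translation": [0, 0, 0], "roll": 0}])

```text
time: 24.88
tool_pos: [0.4638, 0.105, 0.0346]
tool_rot: [-3.142, -0.0, 1.717]
contact_force: [0.4, -0.6, -4.1]
opening: 0.05
grip_force: 25.0
```

>>> step_arm(commands=[{"translation": [0, 0, 0.4], "roll": 0}, {"translation": [0, 0, 0.4], "roll": 0}, {"translation": [0, 0, 0], "roll": 0}])

```text
time: 25.13
tool_pos: [0.4638, 0.105, 0.0339]
tool_rot: [3.141, -0.0, 1.717]
contact_force: [0.1, -0.2, -3.9]
opening: 0.05
grip_force: 25.0
```

>>> step_arm(commands=[{"translation": [0, 0, 0.4], "roll": 0}, {"translation": [0, 0, 0], "roll": 0}])

```text
time: 25.3
tool_pos: [0.4638, 0.105, 0.0339]
tool_rot: [3.141, -0.0, 1.717]
contact_force: [-1.8, -0.6, 3.3]
opening: 0.0497
grip_force: 25.0
```

>>> step_arm(commands=[{"translation": [0, 0, 0.4], "roll": 0}, {"translation": [0, 0, 0], "roll": 0}])

```text
time: 25.47
tool_pos: [0.4638, 0.105, 0.0339]
tool_rot: [3.141, 0.0, 1.717]
contact_force: [-3.1, -0.5, 8.1]
opening: 0.0495
grip_force: 25.0
```

>>> step_arm(commands=[{"translation": [0, 0, -0.5], "roll": 0}, {"translation": [0, 0, 0], "roll": 0}])

```text
time: 25.63
tool_pos: [0.4638, 0.105, 0.0339]
tool_rot: [3.141, -0.0, 1.717]
contact_force: [-2.2, 0.6, 4.6]
opening: 0.0499
grip_force: 25.0
```

>>> step_arm(commands=[{"translation": [0, 0, 0], "roll": 0}, {"translation": [0, 0, 0], "roll": 0}, {"translation": [0, 0, 0], "roll": 0}, {"translation": [0, 0, 0], "roll": 0}], fingers=0.68)

```text
time: 25.97
tool_pos: [0.4641, 0.105, 0.0336]
tool_rot: [3.141, -0.0, 1.717]
contact_force: [0.8, 0.4, 0.4]
opening: 0.0623
grip_force: 0.0
```

>>> step_arm(commands=[{"translation": [0, 0, -3], "roll": 0}, {"translation": [0, 0, -10], "roll": 0}, {"translation": [0, 0, -25], "roll": 0}, {"translation": [0, 0, -35], "roll": 0}, {"translation": [0, 0, -35], "roll": 0}, {"translation": [0, 0, -35], "roll": 0}, {"translation": [0, 0, -30], "roll": 0}, {"translation": [0, 0, 0], "roll": 0}])

```text
time: 26.63
tool_pos: [0.4668, 0.1053, 0.2128]
tool_rot: [3.13, 0.001, 1.717]
contact_force: [0.9, 0.7, -0.0]
opening: 0.0626
grip_force: 0.0
```

Run:
```python
from h import *
o=observe();print(o["contact_force"],o["opening"])
go([.5,-.24,.2],TY)
go([.5,-.24,.2],-np.pi/2)
```

```text
[ 0.94014893  0.71314332 -0.00484889] 0.06259235492106192
d [-346.4  -17.7   12.9] roll -0.0017391228776615364 pos [0.4668 0.1053 0.2128] rot [3.1299e+00 8.0000e-04 1.7173e+00] t 26.63
d [-346.4  -17.7   12.9] roll -2.995128103262351 pos [0.4668 0.1053 0.2128] rot [3.1299e+00 8.0000e-04 1.7173e+00] t 26.63
```

>>> step_arm(commands=[{"translation": [-20, -3, 0], "roll": 0}, {"translation": [-39, -6.2, 0], "roll": 0}, {"translation": [-39, -6.2, 0], "roll": 0}, {"translation": [-39, -6.2, 0], "roll": 0}, {"translation": [-39, -6.2, 0], "roll": 0}, {"translation": [-39, -6.2, 0], "roll": 0}, {"translation": [-39, -6.2, 0], "roll": 0}, {"translation": [-39, -6.2, 0], "roll": 0}, {"translation": [-39, -6.2, 0], "roll": 0}, {"translation": [-39, -6.2, 0], "roll": 0}, {"translation": [-39, -6.2, 0], "roll": 0}, {"translation": [-39, -6.2, 0], "roll": 0}, {"translation": [-39, -6.2, 0], "roll": 0}, {"translation": [-39, -6.2, 0], "roll": 0}, {"translation": [-39, -6.2, 0], "roll": 0}, {"translation": [-20, -3, 0], "roll": 0}, {"translation": [0, 0, 0], "roll": 0}, {"translation": [0, 0, 0], "roll": 0}])

```text
time: 28.13
tool_pos: [0.4568, -0.4888, 0.2051]
tool_rot: [-3.141, -0.002, 1.715]
contact_force: [0.1, -0.5, 0.1]
opening: 0.0624
grip_force: 0.0
```

Run:
```python
from h import *
import json
tile([.455,-.385],.048,(210,220,230,240,247,251),"tile_b_c","w11s.png")
json.dump({k:np.array(v).tolist() for k,v in get_calibration("wrist").items()},open("w11.json","w"))
o=observe();print(o["tool_pos"],o["tool_rot"])
a=cv2.imread("pics/w11s.png");cv2.imwrite("pics/w11.png",cv2.resize(a[0:240,100:400],None,fx=2.5,fy=2.5,interpolation=cv2.INTER_CUBIC))
# also tile A placed: top view check
t=read_camera("top")[:,:,::-1];cv2.imwrite("pics/t3s.png",t)
hsv=cv2.cvtColor(t,cv2.COLOR_BGR2HSV);w=((hsv[...,1]<40)&(t.min(2)>180)).astype(np.uint8)
w[:160]=0;w[225:]=0;w[:,:195]=0;w[:,265:]=0
n,l,s,c=cv2.connectedComponentsWithStats(w);print(s[1:])
for k in range(1,n):
    if s[k,4]<150: continue
    cs=max(cv2.findContours((l==k).astype(np.uint8),0,2)[0],key=cv2.contourArea)
    P=np.array([tc(ray("top",p,.047)) for p in cs[:,0].astype(float)]);print(cv2.minAreaRect(P.astype(np.float32)))
```

```text
[ 0.4502 -0.3856  0.0415] 0.85 [265.  70.]
[270  69]
210 [262  65  14  23 241] ((454.484619140625, -391.0737609863281), (12.217262268066406, 19.462827682495117), 8.577149391174316)
220 bg
230 bg
240 bg
247 bg
251 bg
[ 0.45750605 -0.48709688  0.20616464] [-3.14137974e+00 -1.40779187e-03  1.71769586e+00]
[[207 192  49  24 832]]
((1.8696403503417969, 38.746646881103516), (127.29202270507812, 47.823768615722656), 0.10851362347602844)
```

View pics/w11.png

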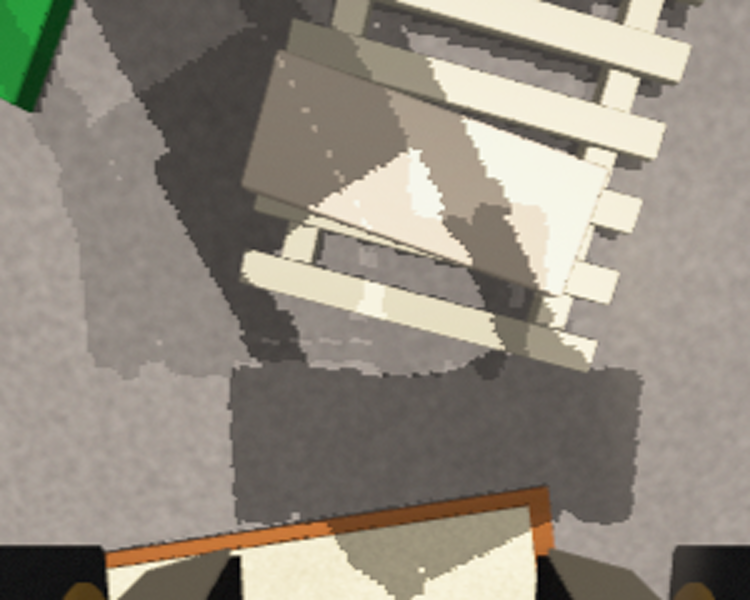

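Tile B's corners in the crop are (279,52), (608,163), (563,296) and (243,187). Tile A lies at tray (1.9, 38.7), square to the tray.

Run:
```python
from h import *
import json
c=json.load(open("w11.json"))
P=np.array([ray("wrist",np.array(p)/2.5+[100,0],.048,c)[:2]*1000 for p in [(279,52),(608,163),(563,296),(243,187)]])
print(P.round(1),P.mean(0),[(np.linalg.norm(P[i]-P[i-1]).round(1)) for i in range(4)])
l=P[1]+P[2]-P[0]-P[3];y=np.arctan2(l[1],l[0]);print(y)
go([*(P.mean(0)/1000),.035],y)
```

```text
[[ 397.  -350.4]
 [ 522.3 -369.7]
 [ 515.4 -419.5]
 [ 388.9 -398. ]] [ 455.88574536 -384.40023418] [np.float64(48.3), np.float64(126.7), np.float64(50.2), np.float64(128.3)]
-0.160893751906678
d [101.5  13.2 171.6] roll 1.879177705088642 pos [ 0.4577 -0.4869  0.2065] rot [-3.1415e+00 -9.0000e-04  1.7183e+00] t 28.28
```

>>> step_arm(commands=[{"translation": [34, 4.4, 0], "roll": 0}, {"translation": [34, 4.4, 0], "roll": 0}, {"translation": [33.5, 4.4, 0], "roll": 0}, {"translation": [0, 0, 0], "roll": 0.1175}, {"translation": [0, 0, 0], "roll": 0.1175}, {"translation": [0, 0, 0], "roll": 0.1175}, {"translation": [0, 0, 0], "roll": 0.1175}, {"translation": [0, 0, 0], "roll": 0.1175}, {"translation": [0, 0, 0], "roll": 0.1175}, {"translation": [0, 0, 0], "roll": 0.1175}, {"translation": [0, 0, 0], "roll": 0.1175}, {"translation": [0, 0, 0], "roll": 0.1175}, {"translation": [0, 0, 0], "roll": 0.1175}, {"translation": [0, 0, 0], "roll": 0.1175}, {"translation": [0, 0, 0], "roll": 0.1175}, {"translation": [0, 0, 0], "roll": 0.1175}, {"translation": [0, 0, 0], "roll": 0.1175}, {"translation": [0, 0, 0], "roll": 0.1175}, {"translation": [0, 0, 0], "roll": 0.1175}], fingers=0.85)

```text
time: 29.87
tool_pos: [0.456, -0.3844, 0.2072]
tool_rot: [3.141, -0.0, -0.167]
contact_force: [-0.1, -0.7, -0.3]
opening: 0.0779
grip_force: 0.0
```

>>> step_arm(commands=[{"translation": [0, 0, 30], "roll": 0}, {"translation": [0, 0, 30], "roll": 0}, {"translation": [0, 0, 20], "roll": 0}, {"translation": [0, 0, 0], "roll": 0}, {"translation": [0, 0, 0], "roll": 0}])

```text
time: 30.28
tool_pos: [0.4557, -0.3846, 0.1266]
tool_rot: [-3.14, 0.001, -0.162]
contact_force: [0.3, -1.1, 0.3]
opening: 0.0782
grip_force: 0.0
```

Run:
```python
from h import *
go([.4559,-.3844,.035],-.161)
```

```text
d [ 0.3 -0.1 91.6] roll -0.0005600488289960737 pos [ 0.4557 -0.3846  0.1266] rot [-3.1405e+00  1.1000e-03 -1.6160e-01] t 30.28
```

>>> step_arm(commands=[{"translation": [0, 0, 30], "roll": 0}, {"translation": [0, 0, 28], "roll": 0}, {"translation": [0, 0, 18], "roll": 0}, {"translation": [0, 0, 8], "roll": 0}, {"translation": [0, 0, 5], "roll": 0}, {"translation": [0, 0, 2.5], "roll": 0}, {"translation": [0, 0, 0], "roll": 0}, {"translation": [0, 0, 0], "roll": 0}])

```text
time: 30.95
tool_pos: [0.4564, -0.3866, 0.0366]
tool_rot: [3.14, -0.002, -0.163]
contact_force: [0.1, -0.2, -0.3]
opening: 0.0778
grip_force: 0.0
```

>>> step_arm(commands=[{"translation": [0, 0, 0], "roll": 0}, {"translation": [0, 0, 0], "roll": 0}, {"translation": [0, 0, 0], "roll": 0}, {"translation": [0, 0, 0], "roll": 0}, {"translation": [0, 0, 0], "roll": 0}, {"translation": [0, 0, 0], "roll": 0}, {"translation": [0, 0, 0], "roll": 0}], fingers=0.4, grip_force=25)

```text
time: 31.53
tool_pos: [0.4557, -0.3858, 0.0352]
tool_rot: [-3.141, -0.0, -0.163]
contact_force: [-1.1, 1.7, 2.8]
opening: 0.0497
grip_force: 25.0
```

Run:
```python
from h import *
o=observe();M=R.from_euler("xyz",o["tool_rot"]).as_matrix();print("tile in tool",(M.T@(np.array([.4559,-.3844,.039])-o["tool_pos"])*1000).round(1))
p=tw(1.5,-40.8,195);go(p,TY)
```

```text
tile in tool [-0.  -1.5 -3.8]
d [   5.  -510.1 -159.7] roll -1.8819563270064432 pos [ 0.4557 -0.3858  0.0352] rot [-3.1414 -0.     -0.163 ] t 31.53
```

>>> step_arm(commands=[{"translation": [0, 0, -2], "roll": 0}, {"translation": [0, 0, -6], "roll": 0}, {"translation": [0, 0, -16], "roll": 0}, {"translation": [0, 0, -30], "roll": 0}, {"translation": [0, 0, -35], "roll": 0}, {"translation": [0, 0, -35], "roll": 0}, {"translation": [0, -10, -24], "roll": 0}, {"translation": [0, -25, -12], "roll": 0}, {"translation": [0, -36, 0], "roll": 0}, {"translation": [1, -40, 0], "roll": 0}, {"translation": [1, -40, 0], "roll": 0}, {"translation": [1, -40, 0], "roll": 0}, {"translation": [1, -40, 0], "roll": 0}, {"translation": [1, -40, 0], "roll": 0}, {"translation": [0, -40, 0], "roll": 0}, {"translation": [0, -40, 0], "roll": 0}, {"translation": [0, -40, 0], "roll": 0}, {"translation": [0, -40, 0], "roll": 0}, {"translation": [0, -35, 0], "roll": 0}, {"translation": [0, -25, 0], "roll": 0}])

```text
time: 33.2
tool_pos: [0.5399, 0.1009, 0.1951]
tool_rot: [-3.141, 0.0, -0.161]
contact_force: [0.5, 0.3, -3.7]
opening: 0.0497
grip_force: 25.0
```

>>> step_arm(commands=[{"translation": [0, -14, 0], "roll": 0}, {"translation": [0, -5, 0], "roll": -0.06}, {"translation": [0, 0, 0], "roll": -0.116}, {"translation": [0, 0, 0], "roll": -0.116}, {"translation": [0, 0, 0], "roll": -0.116}, {"translation": [0, 0, 0], "roll": -0.116}, {"translation": [0, 0, 0], "roll": -0.116}, {"translation": [0, 0, 0], "roll": -0.116}, {"translation": [0, 0, 0], "roll": -0.116}, {"translation": [0, 0, 0], "roll": -0.116}, {"translation": [0, 0, 0], "roll": -0.116}, {"translation": [0, 0, 0], "roll": -0.116}, {"translation": [0, 0, 0], "roll": -0.116}, {"translation": [0, 0, 0], "roll": -0.116}, {"translation": [0, 0, 0], "roll": -0.116}, {"translation": [0, 0, 0], "roll": -0.116}, {"translation": [0, 0, 0], "roll": -0.116}, {"translation": [0, 0, 0], "roll": -0.082}, {"translation": [0, 0, 0], "roll": 0}, {"translation": [0, 0, 0], "roll": 0}])

```text
time: 34.87
tool_pos: [0.5431, 0.1164, 0.195]
tool_rot: [-3.141, -0.0, 1.716]
contact_force: [0.8, 0.2, -2.9]
opening: 0.05
grip_force: 25.0
```

Run:
```python
from h import *
o=observe();print(o["opening"],o["grip_force"],o["contact_force"])
go(tw(1.5,-40.8,34),TY)
cal=get_calibration("wrist");a=read_camera("wrist")[:,:,::-1];cv2.imwrite("pics/w12s.png",a)
M=R.from_euler("xyz",o["tool_rot"]).as_matrix();g=a.min(2)
u=pix("wrist",o["tool_pos"]+M@np.array([.065,0,-.013]),cal);print(u);c,r=u.astype(int)
for dx in(-25,0,25): print(r-12,g[r-12:r+14,c+dx])
```

```text
0.05000006042785647 24.966916143894196 [ 0.81158362  0.18200285 -2.89651739]
d [1.00e-01 4.00e-01 1.61e+02] roll -0.0025715498728446917 pos [0.5431 0.1164 0.195 ] rot [-3.1411e+00 -1.0000e-04  1.7164e+00] t 34.87
[256.40445793 112.11911415]
100 [213 240 242 192  92 103 106 107 105 104 104 108 105 101 104 114 199 231
 244 249 249 249 249 249 249 249]
100 [229 242 243 159 102 103 104 101  96  96 101 102 101  98 100 109 174 226
 241 248 249 249 249 249 249 248]
100 [239 242 242 124 113 121 119 117 114 116 121 121 120 117 120 120 147 238
 250 254 254 254 254 254 254 254]
```

>>> step_arm(commands=[{"translation": [0, 0.4, 15], "roll": -0.002}, {"translation": [0, 0, 30], "roll": 0}, {"translation": [0, 0, 35], "roll": 0}, {"translation": [0, 0, 30], "roll": 0}, {"translation": [0, 0, 20], "roll": 0}, {"translation": [0, 0, 12], "roll": 0}, {"translation": [0, 0, 7], "roll": 0}, {"translation": [0, 0, 3], "roll": 0}, {"translation": [0, 0, 1.5], "roll": 0}, {"translation": [0, 0, 0], "roll": 0}, {"translation": [0, 0, 0], "roll": 0}])

```text
time: 35.83
tool_pos: [0.5444, 0.1166, 0.0426]
tool_rot: [3.14, 0.0, 1.721]
contact_force: [0.7, 0.3, -3.6]
opening: 0.0494
grip_force: 25.0
```

Run:
```python
from h import *
o=observe();print(o["contact_force"])
go(tw(1.5,-40.8,34),TY)
```

```text
[ 0.7441023   0.31868648 -3.64172251]
d [ 0.1 -1.1  8.6] roll 0.0017978110524179414 pos [0.5444 0.1166 0.0426] rot [3.1397e+00 1.0000e-04 1.7208e+00] t 35.83
```

>>> step_arm(commands=[{"translation": [0, -0.2, 2], "roll": 0.001}, {"translation": [0, 0, 2], "roll": 0}, {"translation": [0, 0, 1], "roll": 0}, {"translation": [0, 0, 1], "roll": 0}, {"translation": [0, 0, 0.7], "roll": 0}, {"translation": [0, 0, 0], "roll": 0}, {"translation": [0, 0, 0], "roll": 0}])

```text
time: 36.42
tool_pos: [0.5435, 0.1165, 0.0349]
tool_rot: [-3.142, -0.0, 1.72]
contact_force: [0.1, -0.1, -3.2]
opening: 0.0497
grip_force: 25.0
```

>>> step_arm(commands=[{"translation": [0, 0, 0.5], "roll": 0}, {"translation": [0, 0, 0], "roll": 0}])

```text
time: 36.58
tool_pos: [0.5435, 0.1165, 0.0344]
tool_rot: [3.142, -0.0, 1.72]
contact_force: [-0.5, -0.8, -3.3]
opening: 0.0495
grip_force: 25.0
```

>>> step_arm(commands=[{"translation": [0, 0, 0.4], "roll": 0}, {"translation": [0, 0, 0], "roll": 0}])

```text
time: 36.75
tool_pos: [0.5435, 0.1165, 0.0342]
tool_rot: [3.141, -0.0, 1.72]
contact_force: [0.1, -0.3, -1.2]
opening: 0.0499
grip_force: 25.0
```

>>> step_arm(commands=[{"translation": [0, 0, 0.3], "roll": 0}, {"translation": [0, 0, 0], "roll": 0}])

```text
time: 36.92
tool_pos: [0.5435, 0.1165, 0.0342]
tool_rot: [3.141, -0.0, 1.72]
contact_force: [-1.9, -0.1, 4.2]
opening: 0.0498
grip_force: 25.0
```

Tile B has touched the board. I'll release and retreat.

>>> step_arm(commands=[{"translation": [0, 0, -0.2], "roll": 0}, {"translation": [0, 0, 0], "roll": 0}])

```text
time: 37.08
tool_pos: [0.5436, 0.1166, 0.0342]
tool_rot: [3.141, -0.0, 1.72]
contact_force: [-1.6, 0.1, 4.3]
opening: 0.05
grip_force: 25.0
```

>>> step_arm(commands=[{"translation": [0, 0, 0], "roll": 0}, {"translation": [0, 0, 0], "roll": 0}, {"translation": [0, 0, 0], "roll": 0}, {"translation": [0, 0, 0], "roll": 0}], fingers=0.66)

```text
time: 37.42
tool_pos: [0.5437, 0.1165, 0.0338]
tool_rot: [3.141, -0.0, 1.72]
contact_force: [0.7, -0.2, 0.1]
opening: 0.0604
grip_force: 0.0
```

>>> step_arm(commands=[{"translation": [0, 0, -3], "roll": 0}, {"translation": [0, 0, -10], "roll": 0}, {"translation": [0, 0, -25], "roll": 0}, {"translation": [0, 0, -35], "roll": 0}, {"translation": [0, 0, -35], "roll": 0}, {"translation": [0, 0, -35], "roll": 0}, {"translation": [-20, 0, -30], "roll": 0}, {"translation": [-40, 0, 0], "roll": 0}, {"translation": [-40, 0, 0], "roll": 0}, {"translation": [-30, 0, 0], "roll": 0}, {"translation": [0, 0, 0], "roll": 0}, {"translation": [0, 0, 0], "roll": 0}])

```text
time: 38.42
tool_pos: [0.5629, -0.0134, 0.2076]
tool_rot: [3.141, -0.0, 1.717]
contact_force: [0.6, 0.5, -0.0]
opening: 0.0608
grip_force: 0.0
```

Run:
```python
from h import *
cal=get_calibration("wrist");a=read_camera("wrist")[:,:,::-1];o=observe();print(o["tool_pos"],o["opening"],o["contact_force"])
cv2.imwrite("pics/w13.png",cv2.resize(a[0:270],None,fx=1.5,fy=1.5,interpolation=cv2.INTER_CUBIC))
t=read_camera("top")[:,:,::-1];cv2.imwrite("pics/t4s.png",t)
hsv=cv2.cvtColor(t,cv2.COLOR_BGR2HSV);w=((hsv[...,1]<40)&(t.min(2)>180)).astype(np.uint8)
w[:160]=0;w[225:]=0;w[:,:195]=0;w[:,265:]=0
n,l,s,c=cv2.connectedComponentsWithStats(w)
for k in range(1,n):
    if s[k,4]<150: continue
    cs=max(cv2.findContours((l==k).astype(np.uint8),0,2)[0],key=cv2.contourArea)
    P=np.array([tc(ray("top",p,.047)) for p in cs[:,0].astype(float)]);print(s[k],cv2.minAreaRect(P.astype(np.float32)))
h=np.vstack([cv2.resize(a[0:200],None,fx=1.5,fy=1.5,interpolation=cv2.INTER_CUBIC),cv2.resize(t[90:290,80:430],(768,300) ,interpolation=cv2.INTER_CUBIC)]);cv2.imwrite("pics/final.png",h);print(h.shape)
```

```text
[ 0.5627104  -0.01217259  0.20742696] 0.06033505811923103 [0.53753116 0.3794128  0.12691939]
[204 167  18  19 250] ((38.869747161865234, -41.35530090332031), (48.888607025146484, 45.010643005371094), 0.3419744074344635)
(600, 768, 3)
```

View pics/final.png

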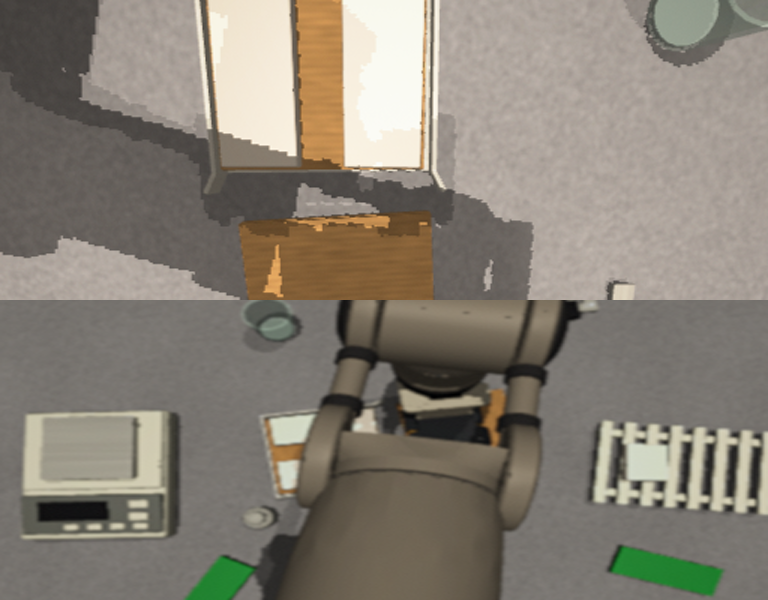

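Both tiles lie flat and parallel on the board: A spans (205–298) and B (342–425) at the top of the picture. The bystanders are where they were. I'll check the board edge once more, then hand in.

Run:
```python
from h import *
cal=get_calibration("wrist")
for y in (70,0,-70): print((pix("wrist",tw(-68,y,29),cal)*1.5).round(1))
print(hand_in())
```

```text
[221.5 174.2]
[323.7 174.3]
[425.9 174.4]
the job is handed in; nothing more can be done
None
```

The job is handed in at about 38 s of the 72 s. The board is home against the back stop, and both full-length tiles are laid flat and square on it above the lower ones. The other items look undisturbed, but no grading result came back.

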